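Close the prep station: slide the catch tray under the chopping board and turn the keeper

ROBOT

A 6-joint arm with a two-finger parallel gripper is mounted at the origin on a cart in front of the work surface, level with it; the furniture and walls round the work are solid. World frame = base frame: x ahead of the robot, y to its left, z up, the work surface at z = 0. Lengths are in m, angles in rad, forces in N, time in s.
With the tool pointing down it reaches from about 0.375 to 0.9 m from the base axis. Payload 3.1 kg.
Tool frame: the origin (TCP) lies on the front face of the gripper's body, between the roots of the fingers; the fingertips stand 70 mm ahead of it and the grasp point (between the pads) lies 51 mm ahead of it; z points along the fingers, y is the line along which they close (so a half turn about z gives the same grasp; the last joint's range is limited). The gripper opens to 87 mm and grips with 3 to 60 N. Pads are 19 mm wide; open, the fingers measure 117 mm over their backs; the gripper's body (75 mm by 190 mm) begins 51 mm behind the grasp point.
Start: joints at [-1.359, 0.527, 1.433, -0, 1.181, -0.178], TCP at [0.238, -0.578, 0.292] pointing down, gripper open.
Joint ranges: [-3.08, 3.08], [-0.75, 2.2], [0.22, 2.44], [-1.43, 4.57], [0, 2.65], [-2.85, 2.85]. Speed limits (rad/s): [2.79, 2.79, 3.14, 3.14, 3.14, 3.14].

INTERFACE

Orientations are given as a unit quaternion [x, y, z, w].
In Python, from rig import robot, cams, ticket gives the robot as it stands. The module is installed in compiled form; this text tells all that it offers.
- The arm moves only by the shell command python3 -m crank 'ROWS' [FORCE]. ROWS is JSON, a list of rows, each a list of 7 numbers: the shift along the tool's x, y, z in cm, then the turn, a rotation vector about the tool's x, y, z in rad, then the closure, from 0 (fully open) to 1 (shut). A call has 1 to 5 rows; each row shifts and turns the commanded pose from where the row before left it, along the tool's axes as they then stand; what a row does not reach is not made up. A row lasts 1/8 s, in which the tool goes at most 62.5 mm and 10.7 degrees, less where a joint would pass 70% of its speed; a pose out of reach is approached as far as the arm can. A call is refused whole if a number of a shift passes 6.25 or a number of a turn 0.188, either way. A call with a gripper value outside its range is refused whole. The fingers move at their own pace and stop on an object; FORCE is the grip in N (left out, the last holds). Time passes only in rows, so rows that do not move let the fingers close. It gives the time, the measured TCP pose, the force, the opening and the grip force at its end, in the units of the state.
- robot.get_obs(): the state, without advancing time (a new reading comes with each control period).
- cams.camera(name): name is "scene" or "top" or "wrist"; returns the picture (400x640x3 uint8, red, green, blue); there is no depth.
- cams.camera_info(name): a dict with "intrinsics" (3x3 intrinsics, pixels), "dist" ([k1, k2, p1, p2, k3] as OpenCV has them; the pictures are not rectified), "pose" (4x4, takes a point from camera to world coordinates). Camera axes: x right, y down, z forward; pixel columns grow to the right and rows downward; lengths in m; the calibration is good to about 2 mm. A picture is of the moment at which its call begins: read the wrist's pose just before it. camera_info takes no time and is no camera call; for the wrist camera it gives the pose at the moment of the call.
- ticket.hand_in(): hands the job in; it is judged then, once.
The state is a dict: "time": time; "q": joint angles; "joint_velocities": joint speeds; "joint_torque": joint torques, N m; "position": TCP position; "tool_rot": TCP orientation; "ft_force": force on the tool from outside, world axes, zero at the start; "moment": the same for the moment, N m; "grip_width": finger opening in m; "grip_force": force on a finger pad.
Only numpy, scipy, OpenCV 4.12 (cv2) and the standard library are available. Lean on these libraries where they do the work, as an engineer would, in place of code of your own. Each camera call takes 0.05 s, during which the arm holds its last target. There are 200 camera calls.

TASK

Get the prep station ready: push the empty steel tray that lies on the worktop into the open bay under the chopping board, all the way in against the back like its neighbour, then push the little black-knobbed keeper round across the tray's front as far as it goes, so the tray cannot slide out. Use the fingertips only: the tray stays flat on the worktop and is never lifted or tipped. Leave the food on the board and everything else where it is, and let go at the end.

Things in the scene. Friction and masses are not known exactly. Their poses are not given: they have to be found in the camera images.
- prep_station: Prep station, fixed: dark chopping board (360 mm along x, 270 mm along y; underside 30 mm, top 54 mm above the worktop) on a pale wooden frame with two bays below. Origin: on the worktop below the board's centre, z up. The bays open to its +y (robot's left), board edge at y = 135 mm. The bay at x = +90 holds an identical tray, fixed and home, its front 8 mm proud of the edge.
- bay_mouth (a point): Middle of the empty bay's mouth, on the worktop at station x = -90, y = 135 mm; axes as the station's. The bay is 160 mm wide and 30 mm high over the bare worktop, between straight walls parallel to y that end in rounded noses at the mouth (20 mm partition at x = 0, flush with the board's edge; 10 mm outer wall at x = -175, 5 mm back). Back stop at y = -113 mm.
- catch_tray: Loose open steel tray, 148 mm wide (its x), 256 mm long (its y), 26 mm high, walls 3 mm, corners cut 9x20 mm, 0.28 to 0.56 kg, left of the board, its y along the station's y within 0.2 rad. Origin: centre of its underside. Home, it stands at station x = -90, y = 15 mm, 6 mm play either side, 4 mm above, its front 8 mm proud of the board's edge. Stays where it is left.
- keeper (a joint): Keeper (turn-button) angle, rad: an 8 mm steel bar on an upright pivot on the partition's end, black knob at its far end. 0 = closed at its stop, bar pointing to station -x across the near bay, 9 mm in front of a tray that is home; 1.57 = pointing to station +y; starts at 1.6 to 2.2, clear of the near bay. Needs about 0.5 N at the knob, stays where left.
- keeper_knob (a point): Centre of the keeper's upright black knob: 15 mm diameter, from 21 to 47 mm above the worktop, 60 mm from the pivot. The bar below it lies 15 to 22 mm above the worktop. At keeper angle a the knob is at (-60 cos a, 156 + 60 sin a) mm in the station's frame.
- keeper_pivot (a point): Point on the keeper's upright pivot axis, at the bar's height (18 mm above the worktop); at (0, 156) mm in the station's frame.
- lemon: yellow lemon, 71x53x51 mm, lying on the chopping board; bystander
- garlic: garlic bulb, 56 mm, on the chopping board; bystander
- honey_jar: jar with a red lid, 65x65x100 mm, to the right of the board; bystander
- jam_jar: jar of red jam with a white lid, 72x72x102 mm, to the right of the board; bystander
- tea_box: black tea box, 64x142x75 mm, at the back; bystander
- tuna_tin: low red tin, 86 mm diameter, 40 mm high, at the front left; bystander

How it is judged:
By the outcome, as a careful person would: the job done as asked, in the order asked, and still so for the second after the job is handed in, with the robot touching nothing.
It also fails if it takes over 72 s, if anything falls off the work surface, if the arm or the gripper's body presses on something with over 40 N, if the wrist force passes 120 N, or if a joint passes its speed limit or range.

## Working session

There is one attempt and no reset: what is moved stays moved. The work goes in short steps, Python scripts to look and compute and a shell command to move; the robot and the scene stay as the last step left them, time stands still between calls to the robot, and variables do not carry over. Pictures are saved under pics/ and viewed, at most 10 in all, crops included, and the job is handed in when it is done.

```bash
mkdir -p pics; python3 - <<'E'
from rig import robot,cams,ticket
import cv2,numpy as np
for n in ("scene","top"):
    im=cams.camera(n); cv2.imwrite(f"pics/{n}0.png",im[:,:,::-1])
    i=cams.camera_info(n); print(n,np.round(i["intrinsics"],1).tolist(),i["dist"],np.round(i["pose"],3).tolist())
o=robot.get_obs(); print(o["time"],o["position"],o["tool_rot"],o["ft_force"])
E
```

```text
scene [[516.3, 0.0, 327.4], [0.0, 516.3, 200.0], [0.0, 0.0, 1.0]] [-0.17127441  0.          0.          0.          0.        ] [[-0.484, -0.42, 0.768, -0.756], [-0.875, 0.243, -0.418, 0.552], [-0.011, -0.874, -0.486, 0.849], [0.0, 0.0, 0.0, 1.0]]
top [[420.4, 0.0, 323.5], [0.0, 420.4, 198.7], [0.0, 0.0, 1.0]] [-0.00119309  0.          0.          0.          0.        ] [[0.024, -0.978, 0.205, 0.258], [-1.0, -0.022, 0.008, -0.129], [-0.004, -0.205, -0.979, 1.331], [0.0, 0.0, 0.0, 1.0]]
0.1 [ 0.23797982 -0.57734774  0.29135652] [ 9.80974317e-01  1.94135015e-01 -9.92871800e-06 -9.93035411e-04] [ 0.85002345 -0.39236962  0.26591901]
```

View pics/top0.png

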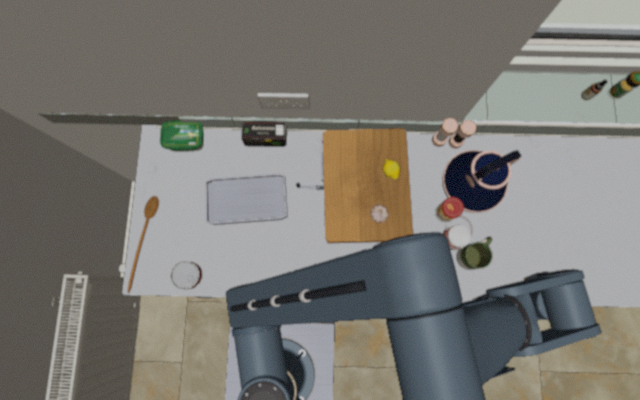

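View pics/scene0.png

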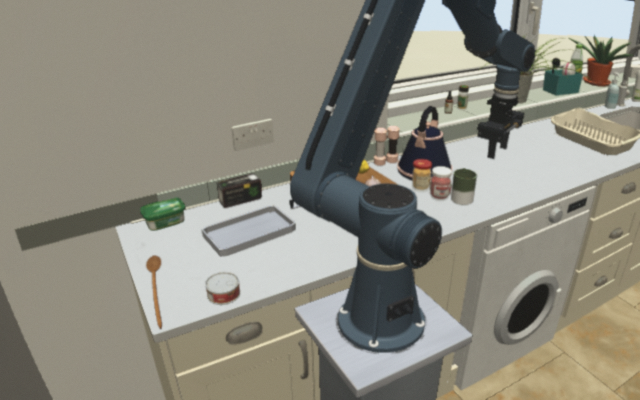

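The top view shows the board at columns 323–411, rows 129–241. The tray is at columns 208–287, rows 176–223, and the keeper is at row 186 with its knob at column 298. Next I'll measure all three by colour and ray casting.

```bash
cat > h.py <<'E'
import cv2,numpy as np
from rig import robot,cams,ticket
def ray(info,px,z):
    K=np.array(info["intrinsics"]);D=np.array(info["dist"]);T=np.array(info["pose"])
    u=cv2.undistortPoints(np.array(px,float).reshape(-1,1,2),K,D).reshape(-1,2)
    d=np.c_[u,np.ones(len(u))]@T[:3,:3].T; c=T[:3,3]
    return c[:2]+d[:,:2]*((z-c[2])/d[:,2])[:,None]
def proj(info,P):
    T=np.linalg.inv(np.array(info["pose"]));
    r=cv2.Rodrigues(T[:3,:3])[0]
    return cv2.projectPoints(np.array(P,float).reshape(-1,1,3),r,T[:3,3],np.array(info["intrinsics"]),np.array(info["dist"]))[0].reshape(-1,2)
E
python3 - <<'E'
from h import *
im=cv2.imread("pics/top0.png"); I=cams.camera_info("top")
hsv=cv2.cvtColor(im,cv2.COLOR_BGR2HSV)
def big(m,off=(0,0)):
    c=max(cv2.findContours(m,cv2.RETR_EXTERNAL,cv2.CHAIN_APPROX_NONE)[0],key=cv2.contourArea); return c.reshape(-1,2)+off
m=((hsv[...,0]<22)&(hsv[...,1]>90)).astype(np.uint8); m[:, :315]=0;m[:,420:]=0;m[:120]=0;m[245:]=0
c=big(m); r=cv2.minAreaRect((ray(I,c,0.054)*1000).astype(np.float32)); print("board",r)
# tray
g=cv2.cvtColor(im,cv2.COLOR_BGR2GRAY); print(g[200,195:222],g[200,275:300]); 
bg=np.median(g[190:215,300:316]); print(bg, g[165:235,250])
mt=(g<bg-12).astype(np.uint8); mt[:,:200]=0;mt[:,294:]=0;mt[:160]=0;mt[235:]=0
c=big(mt); print(cv2.boundingRect(c)); r=cv2.minAreaRect((ray(I,c,0.026)*1000).astype(np.float32)); print("tray",r)
print(g[178:194,292:326])
big_=cv2.resize(im[110:250,195:425],None,fx=3.4,fy=3.4,interpolation=cv2.INTER_CUBIC); cv2.imwrite("pics/topc.png",big_)
E
```

```text
board ((578.5894775390625, -250.94805908203125), (364.2130126953125, 265.2810974121094), 2.6776323318481445)
[174 173 173 170 173 172 173 172 170 170 166 152 120 131 151 154 154 155
 155 157 156 157 158 158 158 157 156] [157 158 158 156 158 156 155 156 150 145 143 148 163 172 173 170 173 173
 174 173 171 171 172 172 172]
173.0 [173 172 172 175 172 173 173 173 173 170 169 158 140 139 152 154 153 157
 155 155 158 155 155 153 151 151 153 152 150 153 156 156 158 153 154 155
 157 157 154 155 155 152 152 152 156 153 152 154 156 156 157 158 155 154
 153 143 130 143 162 171 174 173 173 173 173 174 172 173 170 174]
(205, 174, 83, 52)
tray ((524.9348754882812, 127.31694030761719), (154.54994201660156, 258.62127685546875), 5.850345611572266)
[[171 172 172 171 172 173 171 170 174 175 174 173 174 171 173 175 171 172
  173 172 171 173 173 172 172 174 173 172 171 162 153 139 135 134]
 [172 173 174 174 174 173 174 174 173 173 174 173 173 174 174 171 174 172
  174 173 172 171 173 175 170 173 174 172 165 150 141 136 133 129]
 [174 174 171 172 172 173 171 173 174 171 172 172 174 173 175 172 173 172
  1
[... 1197 characters left out ...]
 173 174 173 171 170 169 167 168 172 171 172 172 170 170 172 169 166
  165 166 165 165 168 156 147 131 121 123 121 116 123 124 130 127]
 [175 172 173 174 172 172 174 172 173 173 171 172 173 169 173 173 171 172
  171 171 171 169 174 169 163 156 154 153 154 155 157 152 142 132]
 [172 174 171 173 173 172 174 173 172 173 171 175 175 172 173 172 172 173
  172 175 172 172 175 174 172 170 169 170 170 170 169 164 148 131]
 [175 172 173 173 174 172 172 172 175 174 173 171 172 171 175 173 174 173
  172 172 173 172 173 174 175 173 174 172 174 174 173 167 147 134]
 [174 175 174 175 173 172 174 174 175 171 173 173 171 172 171 172 173 173
  174 173 170 173 174 172 175 174 172 172 171 176 173 167 147 130]]
```

View pics/topc.png

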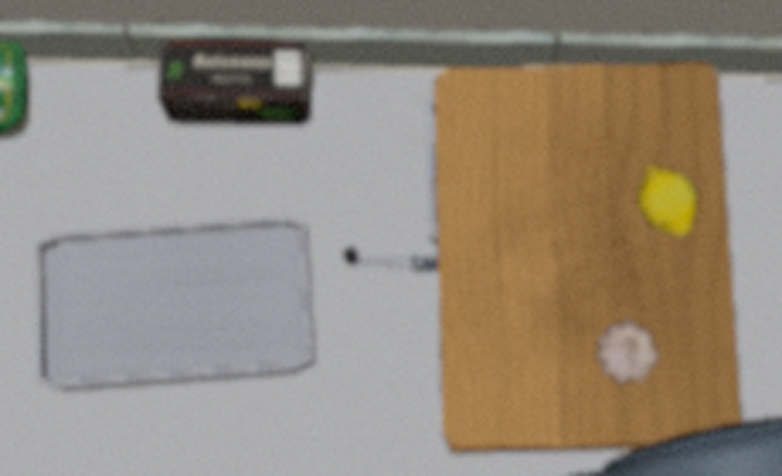

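The crop shows the knob at top-image pixel (298, 184.5) with the bar running to about (320, 187), so the keeper is clear of the near bay. The tray lies about 54 mm too far along station +x, with a small yaw. I'll turn the tool so its y axis runs along station x, and work out the keeper angle at the same time.

```bash
python3 -m crank '[[0,0,0,0,0,-0.176,0],[0,0,0,0,0,-0.176,0],[0,0,0,0,0,-0.176,0],[0,0,0,0,0,-0.176,0],[0,0,0,0,0,-0.176,0]]'; python3 -m crank '[[0,0,0,0,0,-0.176,0],[0,0,0,0,0,-0.176,0],[0,0,0,0,0,0,0]]'
cat >> h.py <<'E'
S0=np.array([.5786,-.2509]); YAW=.047
def Rz(a): return np.array([[np.cos(a),-np.sin(a)],[np.sin(a),np.cos(a)]])
def toS(p): return (np.atleast_2d(p)-S0)@Rz(YAW)
def toW(p): return np.atleast_2d(p)@Rz(YAW).T+S0
def state():
    from scipy.spatial.transform import Rotation as R
    o=robot.get_obs(); M=R.from_quat(o["tool_rot"]).as_matrix()
    return o,M
def go(xs,ys,z,phi=0.0):
    "shift in cm (tool axes) to station xy (mm), tcp z (mm); phi = station angle of tool x minus 90deg"
    o,M=state(); w=np.r_[toW([xs/1e3,ys/1e3])[0],z/1e3]
    f=np.arctan2(M[1,0],M[0,0])-np.pi/2-YAW
    print("t",round(o["time"],2),"now S",np.round(toS(o["position"][:2])[0]*1e3,1),"z",round(o["position"][2]*1e3,1),"F",np.round(o["ft_force"],1),"tilt",np.round(M[2],3))
    print("shift cm",np.round(M.T@(w-o["position"])*100,2),"turn z",round(f-phi,3))
E
python3 - <<'E'
from h import *
I=cams.camera_info("top")
k=toS(ray(I,[[297.7,184.4]],.047))[0]*1e3; print("knob S",k, np.hypot(k[0],k[1]-156), "angle",np.arctan2(k[1]-156,-k[0]))
im=cv2.imread("pics/top0.png"); hsv=cv2.cvtColor(im,cv2.COLOR_BGR2HSV)
m=((hsv[...,0]<22)&(hsv[...,1]>90))
pts=[]
for r in range(134,236):
    c=np.where(m[r,316:420])[0]; pts.append([c[0]+316-.5,r])
w=ray(I,pts,.054); l=cv2.fitLine((w*1000).astype(np.float32),cv2.DIST_HUBER,0,.01,.01).ravel(); print("left edge",l, "yaw",np.arctan(l[1]/l[0]), "edge S",toS(l[2:]/1e3)*1e3)
go(-40,380,250)
E
```

```text
time: 0.72
position: [0.238, -0.5775, 0.2917]
tool_rot: [0.803, 0.596, 0.0, -0.001]
ft_force: [-0.6, 0.7, -0.3]
grip_width: 0.087
grip_force: 0.0
time: 1.1
position: [0.2381, -0.5776, 0.2918]
tool_rot: [0.689, 0.725, 0.0, -0.0]
ft_force: [0.4, 0.3, 0.5]
grip_width: 0.0869
grip_force: 0.0
knob S [  2.95679655 214.8943258 ] 58.96850224240157 angle 1.6209593265013047
left edge [ 9.9864167e-01  5.2103907e-02  5.5233167e+02 -1.1988207e+02] yaw 0.05212751 edge S [[-20.0837301  132.10740407]]
t 1.1 now S [-355.5 -310.3] z 291.8 F [0.4 0.3 0.5] tilt [ 0.001 -0.    -1.   ]
shift cm [68.93 31.75  4.24] turn z 0.003
```

```bash
for i in 1; do python3 -m crank '[[5.3,2.4,0.3,0,0,0,0],[5.3,2.4,0.3,0,0,0,0],[5.3,2.4,0.3,0,0,0,0],[5.3,2.4,0.3,0,0,0,0],[5.3,2.4,0.3,0,0,0,0]]'; python3 -m crank '[[5.3,2.4,0.3,0,0,0,0],[5.3,2.4,0.3,0,0,0,0],[5.3,2.4,0.3,0,0,0,0],[5.3,2.4,0.3,0,0,0,0],[5.3,2.4,0.3,0,0,0,0]]'; done; python3 - <<'E'
from h import *
go(-40,380,250)
im=cams.camera("wrist"); cv2.imwrite("pics/w1.png",im[:,:,::-1])
im=cams.camera("top"); cv2.imwrite("pics/top1.png",im[:,:,::-1])
np.save("w1.npy",cams.camera_info("wrist"),allow_pickle=True)
E
```

```text
time: 1.72
position: [0.3446, -0.3053, 0.2772]
tool_rot: [0.69, 0.724, 0.0, 0.0]
ft_force: [0.2, 0.0, -0.1]
grip_width: 0.0871
grip_force: 0.0
time: 2.35
position: [0.4509, -0.0343, 0.2623]
tool_rot: [0.69, 0.724, 0.0, 0.0]
ft_force: [0.2, -0.6, 0.3]
grip_width: 0.0868
grip_force: 0.0
t 2.35 now S [-117.4  222.3] z 262.3 F [ 0.2 -0.6  0.3] tilt [-0.     0.001 -1.   ]
shift cm [15.76  7.76  1.23] turn z 0.001
```

View pics/w1.png

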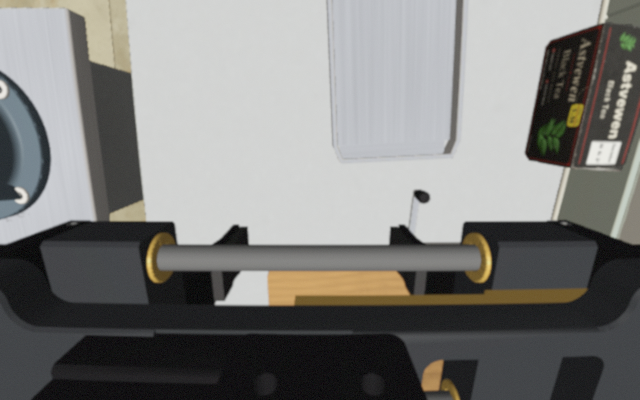

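In the wrist view, station +y is up and +x is right. The knob top is at about (422, 196). The tray's front end is at rows 155–160, with sides at columns of about 332 and 461.

```bash
python3 - <<'E'
from h import *
I=np.load("w1.npy",allow_pickle=True).item()
print("knob",toS(ray(I,[[422,196]],.047))*1e3)
print("rim L@60,L@120,R@60,R@120,front",np.round(toS(ray(I,[[330,60],[331.5,120],[463,60],[461.5,120],[395,158]],.026))*1e3,1).tolist())
g=cv2.cvtColor(cv2.imread("pics/w1.png"),cv2.COLOR_BGR2GRAY)
for r in (60,120): print(r,g[r,320:350].tolist(),g[r,448:472].tolist())
# board edge visible lower: station front edge at z=.054 predicted
print(proj(I,np.c_[toW([[-.18,.135],[0,.135]]),[.054,.054]]).tolist())
E
```

```text
knob [[ -0.66786803 220.8214261 ]]
rim L@60,L@120,R@60,R@120,front [[-106.8, 366.3], [-104.0, 303.3], [38.5, 368.8], [44.4, 305.4], [-28.9, 261.3]]
60 [212, 211, 212, 211, 211, 212, 213, 209, 196, 173, 181, 195, 195, 192, 183, 192, 196, 196, 195, 195, 194, 193, 191, 192, 192, 194, 193, 194, 195, 196] [191, 194, 194, 193, 181, 156, 119, 100, 100, 103, 101, 118, 154, 182, 196, 196, 197, 202, 208, 209, 211, 211, 211, 211]
120 [210, 211, 211, 211, 211, 211, 211, 211, 212, 210, 199, 177, 175, 190, 196, 192, 184, 190, 195, 196, 195, 193, 192, 192, 190, 192, 193, 195, 194, 193] [190, 182, 160, 124, 104, 100, 101, 104, 128, 164, 189, 196, 198, 200, 205, 210, 210, 211, 210, 211, 210, 210, 211, 211]
[[265.3750247708949, 266.78675783794404], [417.37093921835276, 267.85141959802104]]
```

```bash
python3 -m crank '[[5.3,2.6,0.3,0,0,0,0],[5.3,2.6,0.4,0,0,0,0],[5.2,2.6,0.5,0,0,0,0],[0,0,0,0,0,0,0]]'; python3 - <<'E'
from h import *
go(-40,380,250)
im=cams.camera("wrist"); cv2.imwrite("pics/w2.png",im[:,:,::-1])
np.save("w2.npy",cams.camera_info("wrist"),allow_pickle=True)
E
```

```text
time: 2.95
position: [0.5211, 0.1282, 0.2499]
tool_rot: [0.688, 0.726, 0.001, 0.0]
ft_force: [-0.5, -1.1, -0.6]
grip_width: 0.0866
grip_force: 0.0
t 2.95 now S [-39.6 381.4] z 249.9 F [-0.5 -1.1 -0.6] tilt [ 0.     0.001 -1.   ]
shift cm [-0.14 -0.04 -0.01] turn z 0.007
```

View pics/w2.png

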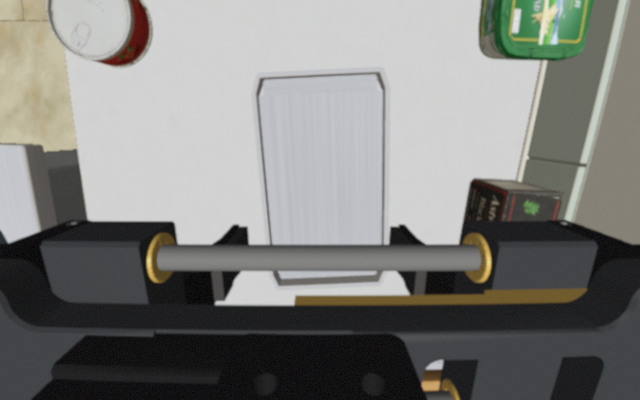

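The tray fills columns 260–387 and sits centred under the open fingers. From the measured rim its centre is at about station (-36, 383), with a relative yaw of about 0.06. I'll lower both fingertips inside the tray and pull on the near wall slightly forward of centre, which also straightens it.

```bash
python3 -m crank '[[-0.6,0.2,5.5,0,0,0.007,0],[0,0,5.0,0,0,0,0],[0,0,3.6,0,0,0,0],[0,0,2.0,0,0,0,0],[0,0,1.0,0,0,0,0]]'; python3 -m crank '[[0,0,0,0,0,0,0],[0,-0.8,0,0,0,0,0],[0,-0.8,0,0,0,0,0],[0,-0.8,0,0,0,0,0],[0,0,0,0,0,0,0]]';python3 - <<'E'
from h import *
go(-102,375,79)
E
```

```text
time: 3.62
position: [0.5214, 0.118, 0.0783]
tool_rot: [0.692, 0.722, -0.001, -0.001]
ft_force: [-0.3, 0.2, 0.3]
grip_width: 0.0871
grip_force: 0.0
time: 4.25
position: [0.4981, 0.1189, 0.0799]
tool_rot: [0.691, 0.723, 0.0, 0.0]
ft_force: [2.7, -0.5, 1.5]
grip_width: 0.0869
grip_force: 0.8
t 4.25 now S [-63.1 373.2] z 79.9 F [ 2.7 -0.5  1.5] tilt [-0.     0.001 -1.   ]
shift cm [ 0.18 -3.89  0.09] turn z -0.002
```

```bash
python3 -m crank '[[0,-0.8,0,0,0,0,0],[0,-0.8,0,0,0,0,0],[0,-0.8,0,0,0,0,0],[0,-0.8,0,0,0,0,0],[0,-0.7,0,0,0,0,0]]'; python3 -m crank '[[0,0,0,0,0,0,0],[0,0.8,0,0,0,0,0],[0,0,-3,0,0,0,0],[0,0,-6,0,0,0,0],[0,0,-6,0,0,0,0]]';python3 - <<'E'
from h import *
go(-95,540,230)
im=cams.camera("wrist"); cv2.imwrite("pics/w3.png",im[:,:,::-1])
np.save("w3.npy",cams.camera_info("wrist"),allow_pickle=True)
E
```

```text
time: 4.88
position: [0.4585, 0.117, 0.0792]
tool_rot: [0.691, 0.723, -0.0, -0.0]
ft_force: [5.0, 0.2, 3.2]
grip_width: 0.0868
grip_force: 2.2
time: 5.5
position: [0.4661, 0.1173, 0.2299]
tool_rot: [0.691, 0.723, -0.002, -0.002]
ft_force: [0.5, 0.2, -0.2]
grip_width: 0.0868
grip_force: 0.0
t 5.5 now S [-95.1 373.1] z 229.9 F [ 0.5  0.2 -0.2] tilt [ 0.    -0.005 -1.   ]
shift cm [ 1.669e+01 -3.000e-02 -1.000e-02] turn z -0.002
```

View pics/w3.png

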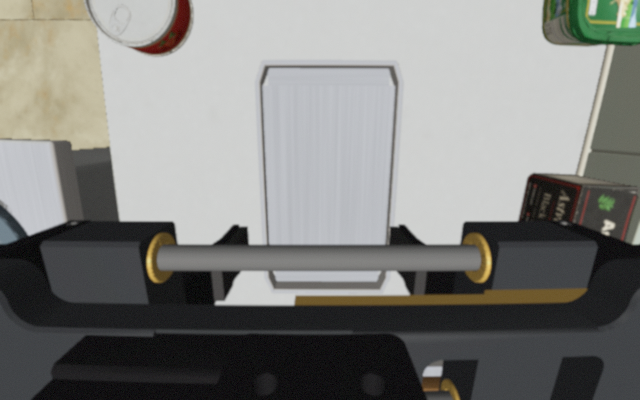

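The tray now looks nearly straight, with columns 260–397 and its far edge at row 65. The tuna tin is at the upper left. I'll measure the rim.

```bash
python3 - <<'E'
from h import *
I=np.load("w3.npy",allow_pickle=True).item()
g=cv2.cvtColor(cv2.imread("pics/w3.png"),cv2.COLOR_BGR2GRAY)
for r in (110,140,180,210):
    a=g[r,:].astype(float); L=next(c for c in range(245,290) if a[c]<a[220:240].mean()-8); Rr=next(c for c in range(415,370,-1) if a[c]<a[415:430].mean()-8)
    print(r,L,Rr,np.round(toS(ray(I,[[L,r],[Rr,r]],.026))*1e3,1).tolist())
print("far",np.round(toS(ray(I,[[328,62]],.026))*1e3,1), "tin", np.round(toS(ray(I,[[140,45],[190,20]],.04))*1e3,1).tolist())
E
```

```text
110 256 401 [[-154.9, 460.1], [-4.1, 460.0]]
140 257 399 [[-155.5, 429.6], [-4.3, 429.3]]
180 259 397 [[-155.6, 386.6], [-3.6, 386.1]]
210 261 394 [[-155.2, 352.3], [-4.8, 351.6]]
far [[-80.5 506.1]] tin [[-259.9, 519.8], [-209.7, 540.4]]
```

Straight, with the centre at x ≈ -80. It needs another 9–10 mm towards -x.

```bash
python3 -m crank '[[0.5,0,6,0,0,-0.002,0],[0,0,5.5,0,0,0,0],[0,0,2.5,0,0,0,0],[0,0,1.1,0,0,0,0],[0,0,0,0,0,0,0]]'; python3 -m crank '[[0,-0.5,0,0,0,0,0],[0,-0.6,0,0,0,0,0],[0,-0.6,0,0,0,0,0],[0,0,0,0,0,0,0],[0,0,0,0,0,0,0]]';python3 - <<'E'
from h import *
go(-112,378,79)
E
python3 -m crank '[[0,0.8,0,0,0,0,0],[0,0,-3,0,0,0,0],[0,0,-6,0,0,0,0],[0,0,-6,0,0,0,0],[0,0,0,0,0,0,0]]';python3 - <<'E'
from h import *
go(-90,540,230)
im=cams.camera("wrist"); cv2.imwrite("pics/w4.png",im[:,:,::-1])
I=cams.camera_info("wrist")
g=cv2.cvtColor(cv2.imread("pics/w4.png"),cv2.COLOR_BGR2GRAY)
for r in (110,140,180,210):
    a=g[r,:].astype(float); L=next(c for c in range(245,300) if a[c]<a[220:240].mean()-8); Rr=next(c for c in range(425,370,-1) if a[c]<a[420:435].mean()-8)
    print(r,L,Rr,np.round(toS(ray(I,[[L,r],[Rr,r]],.026))*1e3,1).tolist())
E
```

```text
time: 6.18
position: [0.4667, 0.1224, 0.0777]
tool_rot: [0.69, 0.724, -0.001, -0.001]
ft_force: [-0.2, 0.2, 0.2]
grip_width: 0.0872
grip_force: 0.0
time: 6.8
position: [0.4513, 0.1216, 0.0787]
tool_rot: [0.69, 0.723, 0.001, 0.001]
ft_force: [3.8, 0.9, 3.2]
grip_width: 0.0872
grip_force: 2.1
t 6.8 now S [-109.6  378. ] z 78.7 F [3.8 0.9 3.2] tilt [-0.     0.003 -1.   ]
shift cm [-0.   -0.24 -0.03] turn z -0.0
time: 7.42
position: [0.4592, 0.1222, 0.2318]
tool_rot: [0.69, 0.724, 0.002, 0.002]
ft_force: [0.2, 0.5, -0.0]
grip_width: 0.0869
grip_force: 0.0
t 7.42 now S [-101.7  378.3] z 231.8 F [ 0.2  0.5 -0. ] tilt [-0.     0.006 -1.   ]
shift cm [16.17  1.18  0.18] turn z 0.0
110 256 400 [[-167.0, 464.5], [-20.9, 464.5]]
140 257 398 [[-167.4, 434.6], [-21.0, 434.6]]
180 259 395 [[-167.5, 392.6], [-21.4, 392.5]]
210 261 393 [[-167.0, 359.1], [-21.4, 359.0]]
```

Centre is now about -91 and straight. I'll go behind the tray and lower.

```bash
python3 -m crank '[[5.4,0.4,0,0,0,0,0],[5.4,0.4,0,0,0,0,0],[5.4,0.4,0,0,0,0,0],[0,0,5,0,0,0,0],[0,0,5,0,0,0,0]]'; python3 -m crank '[[0,0,3.5,0,0,0,0],[0,0,1.8,0,0,0,0],[0,0,0,0,0,0,0],[-1,0,0,0,0,0,0],[-1,0,0,0,0,0,0]]';python3 - <<'E'
from h import *
go(-90,300,79)
E
```

```text
time: 8.1
position: [0.4604, 0.2848, 0.1252]
tool_rot: [0.689, 0.724, -0.002, -0.001]
ft_force: [0.1, 0.2, -0.2]
grip_width: 0.0869
grip_force: 0.0
time: 8.72
position: [0.4637, 0.2637, 0.0761]
tool_rot: [0.69, 0.724, 0.001, 0.0]
ft_force: [0.0, 1.2, 1.2]
grip_width: 0.0873
grip_force: 0.0
t 8.72 now S [-90.5 519.5] z 76.1 F [0.  1.2 1.2] tilt [ 0.     0.001 -1.   ]
shift cm [-21.95   0.05  -0.3 ] turn z 0.0
```

```bash
python3 -m crank '[[-2,0,-0.2,0,0,0,0],[-2,0,0,0,0,0,0],[-2,0,0,0,0,0,0],[-2,0,0,0,0,0,0],[-1.5,0,0,0,0,0,0]]'; python3 -m crank '[[0,0,0,0,0,0,0]]';python3 - <<'E'
from h import *
go(-90,300,79)
im=cams.camera("wrist"); t=cams.camera("top"); s=cams.camera("scene")
cv2.imwrite("pics/t5.png",t[:,:,::-1])
a=cv2.resize(t[110:250,195:425,::-1],(780,475)); cv2.imwrite("pics/t5c.png",a)
E
```

```text
time: 9.35
position: [0.4684, 0.1686, 0.0783]
tool_rot: [0.691, 0.723, 0.001, 0.0]
ft_force: [0.9, 4.3, 2.8]
grip_width: 0.0869
grip_force: 2.1
time: 9.48
position: [0.4682, 0.1683, 0.0778]
tool_rot: [0.691, 0.723, 0.0, 0.0]
ft_force: [0.9, 1.5, 0.0]
grip_width: 0.087
grip_force: 0.0
t 9.47 now S [-90.6 423.9] z 77.8 F [0.9 1.5 0. ] tilt [-0.     0.001 -1.   ]
shift cm [-12.39   0.08  -0.12] turn z -0.002
```

View pics/t5c.png

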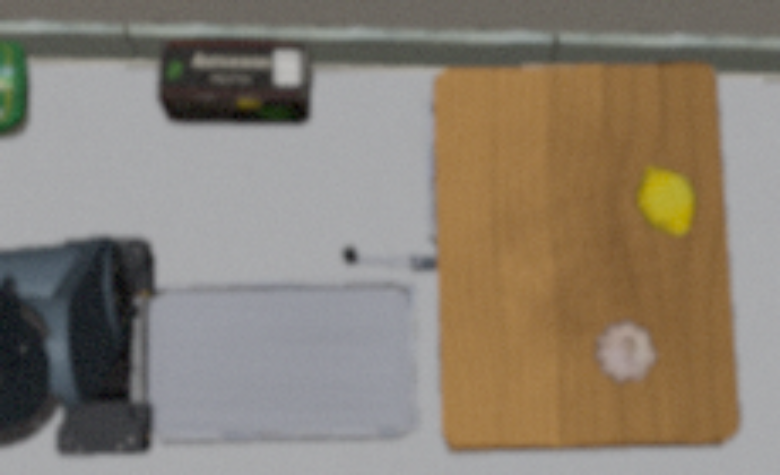

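The tray now points at the bay. In the crop, its front edge is at column 410, with sides at rows 287 and 437. The keeper is still out of the way. I'll check the lateral position.

```bash
python3 - <<'E'
from h import *
I=cams.camera_info("top"); g=cv2.cvtColor(cv2.imread("pics/t5.png"),cv2.COLOR_BGR2GRAY).astype(float)
for c in (255,275,295,308):
    col=g[:,c]; up=next(r for r in range(185,215) if col[r]<162); dn=next(r for r in range(250,220,-1) if col[r]<162)
    print(c,up,dn,np.round(toS(ray(I,[[c,up-.5],[c,dn+.5]],.026))*1e3,1).tolist())
print("board lower-left corner",toS(ray(I,[[195+446/3.39,110+447/3.39],[195+437/3.39,110+68/3.39]],.054))*1e3,"pivot",toS(ray(I,[[320.4,187.4]],.022))*1e3)
E
```

```text
255 193 241 [[-15.1, 352.4], [-171.3, 350.9]]
275 193 240 [[-16.6, 288.7], [-169.6, 288.7]]
295 185 240 [[8.0, 224.8], [-171.1, 226.5]]
308 186 240 [[3.7, 183.3], [-172.1, 186.1]]
board lower-left corner [[-180.58447372  128.71216049]
 [ 178.92772743  128.28832174]] pivot [[ -2.51447176 143.89030243]]
```

Lateral error is about 2 mm, well within the chamfer, so I'll push on.

```bash
python3 -m crank '[[-1.5,0,0,0,0,0,0],[-1.5,0,0,0,0,0,0],[-1.5,0,0,0,0,0,0],[-1.5,0,0,0,0,0,0],[-1.5,0,0,0,0,0,0]]'; python3 -m crank '[[-1.5,0,0,0,0,0,0],[-1.5,0,0,0,0,0,0],[-1.5,0,0,0,0,0,0],[-1.5,0,0,0,0,0,0],[0,0,0,0,0,0,0]]';python3 - <<'E'
from h import *
go(-90,170,79)
E
```

```text
time: 10.25
position: [0.4713, 0.0934, 0.0773]
tool_rot: [0.69, 0.723, -0.0, -0.0]
ft_force: [-0.4, 3.9, 2.0]
grip_width: 0.0868
grip_force: 1.8
time: 10.88
position: [0.4746, 0.0331, 0.0771]
tool_rot: [0.691, 0.723, -0.0, 0.0]
ft_force: [0.4, -0.5, -0.8]
grip_width: 0.0873
grip_force: 0.0
t 10.88 now S [-90.5 288.5] z 77.1 F [ 0.4 -0.5 -0.8] tilt [-0.001  0.001 -1.   ]
shift cm [-11.85   0.07  -0.18] turn z -0.001
```

```bash
python3 -m crank '[[-2,0,-0.1,0,0,0,0],[-2,0,0,0,0,0,0],[-2,0,0,0,0,0,0],[-2,0,0,0,0,0,0],[-2,0,0,0,0,0,0]]'; python3 -m crank '[[-1.2,0,0,0,0,0,0],[-0.6,0,0,0,0,0,0],[-0.4,0,0,0,0,0,0],[-0.3,0,0,0,0,0,0],[-0.3,0,0,0,0,0,0]]';python3 - <<'E'
from h import *
go(-90,152.5,79)
E
```

```text
time: 11.5
position: [0.4783, -0.0653, 0.078]
tool_rot: [0.69, 0.724, -0.0, -0.001]
ft_force: [0.9, 2.6, 0.7]
grip_width: 0.0872
grip_force: 1.5
time: 12.12
position: [0.4801, -0.0931, 0.0782]
tool_rot: [0.69, 0.724, -0.0, -0.0]
ft_force: [-0.3, 0.8, -1.7]
grip_width: 0.0868
grip_force: 0.8
t 12.12 now S [-91.  162.3] z 78.2 F [-0.3  0.8 -1.7] tilt [ 0. -0. -1.]
shift cm [-0.98  0.1  -0.08] turn z 0.001
```

```bash
python3 -m crank '[[-0.3,0,0,0,0,0,0],[-0.3,0,0,0,0,0,0],[-0.2,0,0,0,0,0,0],[0,0,0,0,0,0,0]]'; python3 -m crank '[[-0.2,0,0,0,0,0,0],[0,0,0,0,0,0,0]]';python3 -m crank '[[-0.2,0,0,0,0,0,0],[0,0,0,0,0,0,0]]'
```

```text
time: 12.62
position: [0.4808, -0.1016, 0.0783]
tool_rot: [0.69, 0.724, 0.0, 0.0]
ft_force: [-0.2, 0.2, 0.5]
grip_width: 0.0871
grip_force: 0.2
time: 12.88
position: [0.4806, -0.1028, 0.0784]
tool_rot: [0.69, 0.724, 0.0, -0.0]
ft_force: [1.0, 4.7, 1.0]
grip_width: 0.0868
grip_force: 2.0
time: 13.12
position: [0.4805, -0.1031, 0.0784]
tool_rot: [0.69, 0.723, 0.001, -0.001]
ft_force: [3.4, 12.6, 2.7]
grip_width: 0.0869
grip_force: 6.2
```

The force climbs with no travel at station y ≈ 152, which matches the home position. I'll back off, rise, close the fingers and take a look.

```bash
python3 -m crank '[[-0.1,0,0,0,0,0,0],[0,0,0,0,0,0,0],[2,0,0,0,0,0,0],[3,0,0,0,0,0,0],[0,0,-3,0,0,0,0]]'; python3 -m crank '[[0,0,-5,0,0,0,1],[0,0,-5,0,0,0,1],[0,0,0,0,0,0,1],[0,0,0,0,0,0,1],[0,0,0,0,0,0,1]]' 10; python3 - <<'E'
from h import *
go(45,216,170)
im=cams.camera("wrist"); cv2.imwrite("pics/w6.png",im[:,:,::-1]); t=cams.camera("top"); cv2.imwrite("pics/t6.png",t[:,:,::-1])
I=cams.camera_info("wrist")
print(proj(I,np.c_[toW([[0,.216],[0,.135],[-.09,.143],[.09,.143]]),[.047,.054,.026,.026]]).round().tolist())
E
```

```text
time: 13.75
position: [0.4767, -0.0541, 0.1071]
tool_rot: [0.689, 0.724, -0.001, -0.002]
ft_force: [0.2, -0.2, 0.3]
grip_width: 0.0867
grip_force: 0.0
time: 14.38
position: [0.4775, -0.056, 0.2069]
tool_rot: [0.69, 0.724, -0.001, -0.001]
ft_force: [-0.4, -0.2, -0.3]
grip_width: 0.0448
grip_force: 0.0
t 14.38 now S [-91.8 199.4] z 206.9 F [-0.4 -0.2 -0.3] tilt [ 0.001 -0.003 -1.   ]
shift cm [ 1.65 13.69  3.65] turn z -0.0
[[419.0, 186.0], [414.0, 269.0], [321.0, 250.0], [490.0, 250.0]]
```

View pics/w6.png

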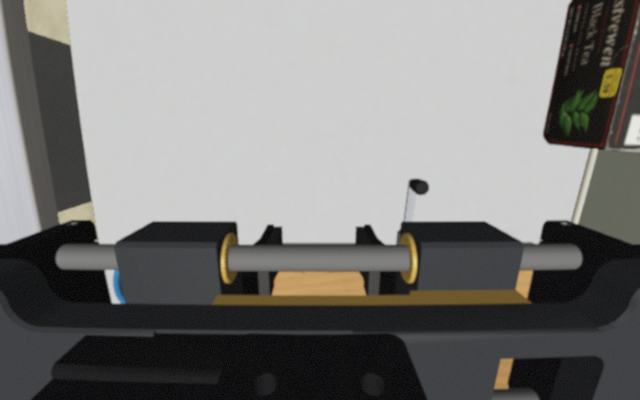

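The knob top is at (419, 186), exactly where predicted, so it is still at station (0, 216). I'll move beside it on the +x side and descend to 28 mm tip height.

```bash
python3 -m crank '[[0.6,4.6,0,0,0,0,1],[0.5,4.6,0,0,0,0,1],[0.5,4.5,0,0,0,0,1],[0,0,5,0,0,0,1],[0,0,3.5,0,0,0,1]]'; python3 -m crank '[[0,0,2.0,0,0,0,1],[0,0,0.4,0,0,0,1],[0,0,0,0,0,0,1]]'; python3 - <<'E'
from h import *
go(24,216,98)
E
```

```text
time: 15.1
position: [0.614, -0.0335, 0.1202]
tool_rot: [0.69, 0.724, -0.001, -0.001]
ft_force: [-0.3, -0.6, -0.1]
grip_width: 0.0005
grip_force: 0.0
time: 15.48
position: [0.6151, -0.034, 0.0997]
tool_rot: [0.69, 0.723, 0.0, 0.0]
ft_force: [-0.3, -0.7, -0.6]
grip_width: 0.0
grip_force: 0.0
t 15.47 now S [ 46.6 214.9] z 99.7 F [-0.3 -0.7 -0.6] tilt [-0.     0.001 -1.   ]
shift cm [ 0.11 -2.26  0.17] turn z -0.0
```

```bash
python3 -m crank '[[0.1,-1.3,0.1,0,0,0,1],[0,-1.3,0,0,0,0,1],[0.2,-1.2,0,0,0,0,1],[0.1,-1.3,0,0,0,0,1],[-0.2,-1.2,0,0,0,0,1]]'; python3 -m crank '[[-0.5,-1.2,0,0,0,0,1],[-0.7,-1.0,0,0,0,0,1],[-0.8,-1.0,0,0,0,0,1],[0,0,0,0,0,0,1]]'; python3 - <<'E'
from h import *
go(-60,180,98)
t=cams.camera("top"); cv2.imwrite("pics/t7.png",t[:,:,::-1]); im=cams.camera("wrist"); cv2.imwrite("pics/w7.png",im[:,:,::-1])
E
```

```text
time: 16.1
position: [0.551, -0.0349, 0.0986]
tool_rot: [0.69, 0.724, 0.0, 0.001]
ft_force: [0.6, -0.8, -0.4]
grip_width: 0.0001
grip_force: 0.4
time: 16.6
position: [0.5194, -0.057, 0.0981]
tool_rot: [0.691, 0.723, -0.0, -0.001]
ft_force: [0.0, 0.1, -0.2]
grip_width: 0.0008
grip_force: 0.0
t 16.6 now S [-50.  196.5] z 98.1 F [ 0.   0.1 -0.2] tilt [ 0.001 -0.002 -1.   ]
shift cm [-1.65 -0.99  0.01] turn z -0.001
```

Now the last part of the arc, ending with a -y press in small steps while watching the force.

```bash
python3 -m crank '[[-0.8,-0.5,0,0,0,0,1],[-0.8,-0.4,0,0,0,0,1],[-0.3,0,0,0,0,0,1],[-0.2,0,0,0,0,0,1],[0,0,0,0,0,0,1]]'; python3 -m crank '[[-0.2,0,0,0,0,0,1],[0,0,0,0,0,0,1]]'; python3 -m crank '[[-0.2,0,0,0,0,0,1],[0,0,0,0,0,0,1]]'; python3 - <<'E'
from h import *
go(-60,173,98)
E
```

```text
time: 17.32
position: [0.5125, -0.0778, 0.0982]
tool_rot: [0.69, 0.723, -0.0, -0.0]
ft_force: [-0.5, 0.1, -0.0]
grip_width: 0.0005
grip_force: 0.2
time: 17.58
position: [0.5125, -0.0796, 0.0982]
tool_rot: [0.69, 0.724, -0.0, -0.0]
ft_force: [-1.0, 0.3, 0.4]
grip_width: 0.0009
grip_force: 0.4
time: 17.82
position: [0.5126, -0.0817, 0.0982]
tool_rot: [0.69, 0.724, -0.0, -0.0]
ft_force: [-0.9, 0.4, -0.7]
grip_width: 0.0002
grip_force: 0.4
t 17.82 now S [-58.  172.1] z 98.2 F [-0.9  0.4 -0.7] tilt [ 0. -0. -1.]
shift cm [ 0.09 -0.2   0.02] turn z -0.0
```

```bash
python3 -m crank '[[-0.2,0,0,0,0,0,1],[0,0,0,0,0,0,1]]'; python3 -m crank '[[-0.2,0,0,0,0,0,1],[0,0,0,0,0,0,1]]';python3 -m crank '[[-0.1,0,0,0,0,0,1],[0,0,0,0,0,0,1]]'
```

```text
time: 18.08
position: [0.5125, -0.0828, 0.0982]
tool_rot: [0.691, 0.723, 0.0, -0.001]
ft_force: [-0.8, 4.5, 1.0]
grip_width: 0.0008
grip_force: 2.3
time: 18.32
position: [0.5124, -0.0834, 0.0982]
tool_rot: [0.691, 0.723, 0.001, -0.002]
ft_force: [0.5, 10.1, 1.3]
grip_width: 0.0004
grip_force: 5.1
time: 18.58
position: [0.5124, -0.0837, 0.0982]
tool_rot: [0.691, 0.723, 0.001, -0.002]
ft_force: [2.4, 13.9, 1.9]
grip_width: 0.0009
grip_force: 6.5
```

It's at its stop: the force rises with no travel, and the finger is at y ≈ 170. Backing off, then a final look.

```bash
python3 -m crank '[[1.5,0,0,0,0,0,1],[2.5,0,0,0,0,0,1],[0,0,-5,0,0,0,1],[0,0,-6,0,0,0,1],[4,0,-3,0,0,0,0]]'; python3 -m crank '[[5,0,0,0,0,0,0],[5,0,0,0,0,0,0],[0,0,0,0,0,0,0],[0,0,0,0,0,0,0]]'; python3 - <<'E'
from h import *
o,M=state(); print(o["time"],o["position"],o["ft_force"])
t=cams.camera("top"); w=cams.camera("wrist")
I=cams.camera_info("top")
print(proj(I,np.c_[toW([[-.06,.156],[0,.156],[-.164,.143],[-.016,.143],[.09,.143]]),[.047,.022,.026,.026,.026]]).round(1).tolist())
a=cv2.resize(t[110:250,270:425,::-1],(664,600),interpolation=cv2.INTER_CUBIC); cv2.imwrite("pics/f.png",a)
cv2.imwrite("pics/fw.png",w[:,:,::-1])
g=t.sum(2)[170:245,295:330]; i=np.unravel_index(g.argmin(),g.shape); print("darkest",i[1]+295,i[0]+170,g.min())
E
```

```text
time: 19.2
position: [0.5119, -0.0085, 0.2416]
tool_rot: [0.692, 0.722, 0.002, 0.004]
ft_force: [0.7, -0.6, -0.3]
grip_width: 0.0051
grip_force: 0.0
time: 19.7
position: [0.5048, 0.0929, 0.2384]
tool_rot: [0.69, 0.724, 0.0, 0.001]
ft_force: [-0.0, -0.4, 0.1]
grip_width: 0.0426
grip_force: 0.0
19.7 [0.50477891 0.09294205 0.23836904] [-0.00644101 -0.43546506  0.14712773]
[[316.8, 203.6], [316.6, 186.7], [321.8, 237.6], [320.8, 191.2], [320.0, 159.3]]
darkest 317 204 144
```

View pics/f.png

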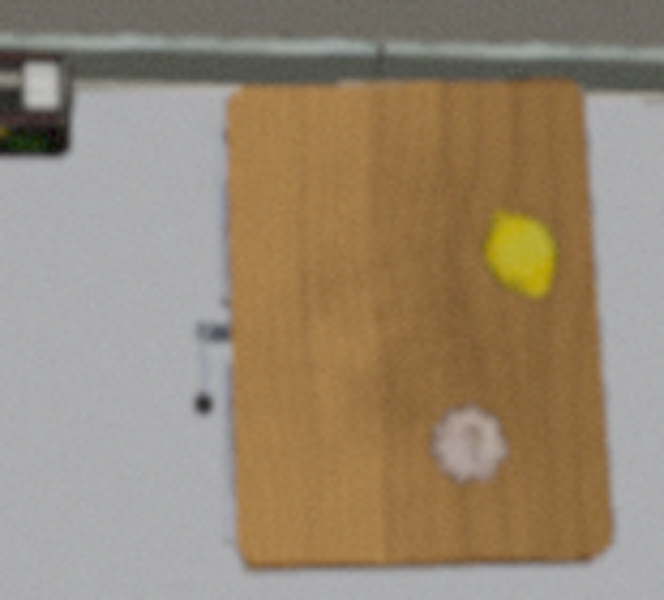

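The knob is at top-image pixel (317, 204), matching the closed position predicted at (316.8, 203.6). The tray's front shows just proud of the board edge, level with its neighbour. The lemon, garlic and tea box are where they were.

```bash
python3 -c "
from rig import ticket; print(ticket.hand_in())"
```

```text
the job is handed in; nothing more can be done
None
```

The job is handed in: the tray is home against the back stop, the keeper is closed across its front at its stop, the lemon, garlic and tea box sit where they were, and the arm is clear.

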